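Pop the sample-port hatch

TASK

Two cream sample-port modules stand on the bench. Press down once on the ribbed free edge of the wider module's hatch until its push-push latch lets go, take the finger away so the hatch pops up by itself, and wait to see that it stays standing open. Touch only: press it just once (a second press would latch it again), leave the narrower hatch shut, and leave everything else on the bench where it stands.

Things in the scene. Friction and masses are not known exactly. Their poses are not given: they have to be found in the camera images.
- wide_port: fixed cream bench module, 124 mm deep (x) by 110 mm wide (y), open-topped housing 75 mm high, with a grey lift-up hatch 86 mm wide and 90 mm deep in its top. Origin: centre of the underside on the bench. Own +x points to the hinge side, -x to the free edge of the hatch (towards the robot, give or take the module's turn), z up
- wide_press (a point): middle of three thin ribs on top of the wide hatch, 18 mm in from its free edge, 74 mm from its hinge axis; moves with the hatch (10 mm thick). Shut: 84 mm above the bench, 9 mm proud of the rim. Pressed straight down here: spring of about 2 N plus light damping; latch lets go about 3.5 mm down; hard stop 6.5 mm down: press to the stop, then lift away. Axes: -x to the free edge, z out of the top
- wide_hatch (a joint): angle of the wide hatch (rad): 0 (to 0.01) shut, -0.09 pressed to the stop (lets go at about -0.045), positive open. Let go and free above, a damped spring swings it up in about 2 s to the stop at 1.15 and keeps it there. Free edge 92 mm from the hinge axis (42 mm to +x of the module's origin, 77 mm up), ending 165 mm above the bench
- wide_latch (a joint): sideways place (m) of the small steel pin of the wide module's latch, under the hatch: 0 latched, about -0.006 as a press releases it, about +0.008 once open. If the hatch is pushed home again it comes in at +0.008 and drops back to 0, latched again
- narrow_port: fixed cream bench module, 124 mm deep (x) by 70 mm wide (y), open-topped housing 75 mm high, with a grey lift-up hatch 46 mm wide and 90 mm deep in its top. Origin: centre of the underside on the bench. Own +x points to the hinge side, -x to the free edge of the hatch (towards the robot, give or take the module's turn), z up. Same build and latch as the wide one, not to be operated
- narrow_hatch (a joint): angle of the narrow hatch (rad), same meaning as for the wide one; to stay at 0
- jar: loose clear specimen jar, 42 mm across, 62 mm high; origin: centre of underside; stands beside the wide module
- slide_box: loose teal slide box with white lid, 87 x 47 x 34 mm; origin: centre of underside; lies beside the narrow module
- dishes: loose stack of three clear culture dishes, 56 mm across, 41 mm high; origin: centre of underside; stands behind the wide module
- weight: loose steel 100 g weight with a knob, 28 mm across, 38 mm high; origin: centre of underside; stands before the narrow module
- amber_bottle: loose amber bottle, 48 mm across, 85 mm high; origin: centre of underside; stands near the robot, between the modules
- marker: loose marker pen lying on the bench, 130 mm long, 14 mm thick; origin: on the bench under its middle
- tube_rack: loose teal rack of white tubes, 50 x 100 x 47 mm; origin: centre of underside; stands behind the modules

How it is judged:
On the way, in this order (a step that is already met when the one before it is completed fails the run):
1. the fingers press the wide hatch well down (value of joint wide_hatch below -0.03 rad and contact force between the fingers and wide_hatch above 0.3 N), for 0.03 s.
2. the wide hatch has popped up, stands open and nothing touches it (value of joint wide_hatch above 0.9 rad and contact force between each of the arm, the fingers and wide_hatch below 0.1 N), for 0.8 s.
At the end, for the whole second after the job is handed in: The wide hatch stands open (over 0.9 rad, at rest) and has stood so untouched for 0.8 s, the narrow hatch is shut (within -0.03 to 0.06 rad), and every bystander is within 20 mm of its start and on the bench (value of joint wide_hatch above 0.9 rad and velocity of joint wide_hatch between -0.05 and 0.05 rad/s and value of joint narrow_hatch between -0.03 and 0.06 rad and not (distance of jar from where it was at the start of the episode above 0.02 m or height (world z) of jar above 0.015 m) and not (distance of slide_box from where it was at the start of the episode above 0.02 m or height (world z) of slide_box above 0.015 m) and not (distance of dishes from where it was at the start of the episode above 0.02 m or height (world z) of dishes above 0.015 m) and not (distance of amber_bottle from where it was at the start of the episode above 0.02 m or height (world z) of amber_bottle above 0.015 m) and not (distance of marker from where it was at the start of the episode above 0.02 m or height (world z) of marker above 0.015 m) and not (distance of weight from where it was at the start of the episode above 0.02 m or height (world z) of weight above 0.015 m) and not (distance of tube_rack from where it was at the start of the episode above 0.02 m or height (world z) of tube_rack above 0.015 m)).
It fails at once if the wide hatch is pushed home a second time, into the latch (value of joint wide_latch above 0.004 m and value of joint wide_hatch below 0.04 rad).
It fails at once if the open hatch is pushed back down (value of joint wide_hatch between 0.3 and 0.8 rad and velocity of joint wide_hatch below -0.15 rad/s).
It fails at once if the narrow hatch is pressed or opened (value of joint narrow_hatch above 0.06 rad or value of joint narrow_hatch below -0.03 rad).
It fails at once if something else on the bench is pushed away or lifted ((distance of jar from where it was at the start of the episode above 0.02 m or height (world z) of jar above 0.015 m) or (distance of slide_box from where it was at the start of the episode above 0.02 m or height (world z) of slide_box above 0.015 m) or (distance of dishes from where it was at the start of the episode above 0.02 m or height (world z) of dishes above 0.015 m) or (distance of amber_bottle from where it was at the start of the episode above 0.02 m or height (world z) of amber_bottle above 0.015 m) or (distance of marker from where it was at the start of the episode above 0.02 m or height (world z) of marker above 0.015 m) or (distance of weight from where it was at the start of the episode above 0.02 m or height (world z) of weight above 0.015 m) or (distance of tube_rack from where it was at the start of the episode above 0.02 m or height (world z) of tube_rack above 0.015 m)).
It also fails if it takes over 34 s, if anything falls off the work surface, if the arm or the gripper's body presses on something with over 40 N, if the wrist force passes 120 N, or if a joint passes its speed limit or range.

ROBOT

A 6-joint arm with a two-finger parallel gripper is mounted at the origin on the work surface. World frame = base frame: x ahead of the robot, y to its left, z up, the work surface at z = 0. Lengths are in m, angles in rad, forces in N, time in s.
With the tool pointing down it reaches from about 0.225 to 0.875 m from the base axis. Payload 3.4 kg.
Tool frame: the origin (TCP) lies on the centre line of the jaws, within the pads' length; the fingertips stand 17 mm ahead of it and the grasp point (between the pads) lies 2 mm behind it (manip.finger_overhang is the distance from the TCP to the fingertips, in m); y points along the fingers, x is the direction in which the jaws open and shut, and the axes are right-handed (so a half turn about y gives the same grasp; the last joint's range is limited). The gripper opens to 85 mm and grips with 20 to 120 N. Pads are 22 mm wide; open, the fingers measure 114 mm over their backs; the gripper's body (76 mm by 85 mm) begins 54 mm behind the grasp point. The pads swing forward as they close: fully open they stand 13 mm farther back than shut.
Start: joints at [-1.297, 0.276, 1.505, -0, 1.361, -0.121], TCP at [0.221, -0.531, 0.248] pointing down, gripper open.
Joint ranges: [-2.89, 2.89], [-0.75, 2.08], [0.22, 2.7], [-1.18, 4.32], [0.11, 2.71], [-2.7, 2.7]. Speed limits (rad/s): [2.57, 2.57, 3.14, 3.14, 3.14, 3.14].

INTERFACE

Orientations are given as a unit quaternion [w, x, y, z].
In Python, from rig import manip gives the robot as it stands.
- The arm moves only by the tool arm_command, never from a script. Its argument "commands" is a list of rows, each a list of 3 entries, a list of its own where there are three numbers: the finger opening in cm, from 0 to 8.54, then the shift along the world's x, y, z in cm, then the turn about the world's z in rad. A call has 1 to 12 rows; each row shifts and turns the commanded pose from where the row before left it; what a row does not reach is not made up. A row lasts 1/10 s, in which the tool goes at most 50 mm and 8.59 degrees, less where a joint would pass 70% of its speed; a pose out of reach is approached as far as the arm can. A call with a gripper value outside its range is refused whole. The fingers move at their own pace and stop on an object; "grip_force" is the grip in N (left out, the last holds). Time passes only in rows, so rows that do not move let the fingers close. It gives the time, the measured TCP pose, the force and the opening at its end, in the units of the state.
- manip.get_state(): the state, without advancing time (a new reading comes with each control period).
- manip.get_image(name): name is "scene" or "top" or "wrist"; returns a dict with "pixels" (420x560x3 uint8, red, green, blue), "range_z" (420x560 float32, m along the optical axis (not along the pixel's ray), 0 where there is no reading), "intrinsics" (3x3 intrinsics, pixels), "R" (3x3) and "t" (3): a world point X has camera coordinates R X + t. Camera axes: x right, y down, z forward; pixel columns grow to the right and rows downward; lengths in m; the calibration is good to about 2 mm. The wrist camera is an equidistant fisheye: a pixel r from the principal point sees the ray r / f radians off the axis. A picture is of the moment at which its call begins.
- manip.sign_off(): hands the job in, once; it reports no verdict.
The state is a dict: "clock": time; "qpos": joint angles; "qd": joint speeds; "effort": joint torques, N m; "position": TCP position; "ee_rot": TCP orientation; "contact_force": force on the tool from outside, world axes, zero at the start; "moment": the same for the moment, N m; "width": finger opening in m.
Only numpy, scipy, OpenCV 4.12 (cv2) and the standard library are available. Lean on these libraries where they do the work, as an engineer would, in place of code of your own. Each camera call takes 0.05 s, during which the arm holds its last target.

## Working session

There is one attempt and no reset: what is moved stays moved. The work goes in short steps, Python scripts to look and compute and a tool call to move; the robot and the scene stay as the last step left them, time stands still between calls to the robot, and variables do not carry over. Pictures are saved under pics/ and viewed, and the job is handed in when it is done.

Besides the shell and the picture viewer there is one more tool, called after ">>>" as name(argument=value, ...), one argument or row to a line, values as JSON. arm_command: Moves the arm, as the interface text tells. Its arguments: {"type":"object","properties":{"commands":{"type":"array"},"grip_force":{"type":"number"}},"required":["commands"]}

```bash
mkdir -p pics; ls; python3 - <<'E'
from rig import manip
import cv2,numpy as np
for n in("top","scene"):
    d=manip.get_image(n); np.savez(f'{n}.npz',**d)
    cv2.imwrite(f'pics/{n}0.png',d['pixels'][:,:,::-1])
    print(n,d['intrinsics'],d['R'],d['t'])
print(manip.get_state(),manip.finger_overhang)
E
```

```text
pics
top [[387.00182893   0.         279.18171435]
 [  0.         387.00182893 215.71057294]
 [  0.           0.           1.        ]] [[ 0.00773648 -0.99994695 -0.00680082]
 [-0.98488917 -0.00644293 -0.17306594]
 [ 0.17301294  0.00803697 -0.98488676]] [-0.03507398  0.55727016  0.9552587 ]
scene [[380.96456779   0.         274.93216443]
 [  0.         380.96456779 214.51901384]
 [  0.           0.           1.        ]] [[-7.34825158e-01  6.78256399e-01  4.94959794e-04]
 [ 5.07441612e-01  5.50247785e-01 -6.63121697e-01]
 [-4.50038885e-01 -4.87027342e-01 -7.48511436e-01]] [ 0.40981518 -0.21979164  1.17373001]
{'clock': 0.1, 'qpos': array([-1.29700238e+00,  2.76571052e-01,  1.50602379e+00,  4.94704310e-06,
        1.36070771e+00, -1.20966868e-01]), 'qd': array([ 0.00117359, -0.00154281, -0.00322641, -0.00163263,  0.00056735,
        0.00155069]), 'effort': array([ 3.22239692e-03, -4.17691827e+01, -2.46406084e+01, -1.07054461e-05,
        5.80474298e-03, -2.82247186e-06]), 'position': array([ 0.22102961, -0.53033448,  0.2474969 ]), 'ee_rot': array([ 0.58873694, -0.58794715,  0.39269909, -0.3917836 ]), 'contact_force': array([ 1.2776423 , -0.22446763,  0.3558368 ]), 'moment': array([ 0.01294846,  0.06123409, -0.00988205]), 'width': 0.08481916028943434} 0.017
```

View pics/top0.png

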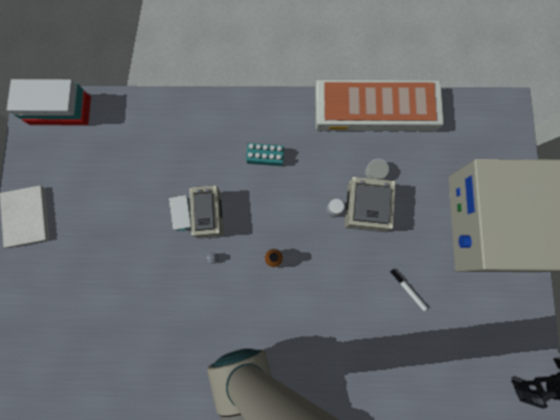

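View pics/scene0.png

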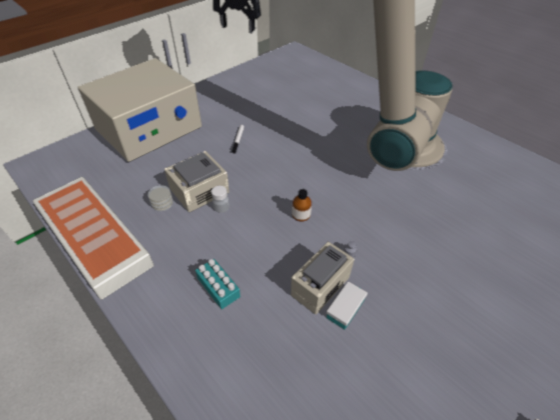

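The top view shows the wide module near (372,204), with its ribs near (372,214) and the narrow one at (204,211). The tool is at the lower right and a tall instrument at (510,215). Next I'll zoom in and measure.

```bash
cat > h.py <<'E'
import numpy as np
def ray(d,u,v,z):
    K,R,t=d['intrinsics'],d['R'],d['t']
    c=-R.T@t; r=R.T@np.linalg.solve(K,[u,v,1]); return c+r*(z-c[2])/r[2]
def pt(d,u,v):
    z=d['range_z'][int(round(v)),int(round(u))]; K,R,t=d['intrinsics'],d['R'],d['t']
    return R.T@(np.linalg.solve(K,[u,v,1])*z-t)
E
python3 - <<'E'
import numpy as np,cv2
from h import *
d=dict(np.load('top.npz'));im=d['pixels'][:,:,::-1]
a=cv2.resize(im[160:250,320:410],None,fx=6,fy=6,interpolation=cv2.INTER_CUBIC)
cv2.imwrite('pics/w1.png',a)
s=dict(np.load('scene.npz'));
cv2.imwrite('pics/w2.png',cv2.resize(s['pixels'][140:220,140:240,::-1],None,fx=6,fy=6,interpolation=cv2.INTER_CUBIC))
# point cloud by depth: rim region
v,u=np.mgrid[0:420,0:560]; z=d['range_z']
P=(np.stack([(u-d['intrinsics'][0,2])/d['intrinsics'][0,0]*z,(v-d['intrinsics'][1,2])/d['intrinsics'][1,1]*z,z],-1)-d['t'])@d['R']
for name,(u0,u1,v0,v1) in dict(wide=(340,402,172,236),nar=(186,224,180,242)).items():
    m=np.zeros(z.shape,bool);m[v0:v1,u0:u1]=1
    m&=(P[...,2]>.066)&(P[...,2]<.095)
    n,l,st,c=cv2.connectedComponentsWithStats(m.astype(np.uint8)); k=1+st[1:,4].argmax();q=P[l==k]
    r=cv2.minAreaRect(q[:,:2].astype(np.float32)*1000);print(name,r,st[k],q[:,2].min(),q[:,2].max())
for n,(a,b) in dict(jar=(336,207),dish=(377,168),bottle=(274,258),inst=(470,220),inst2=(458,262),rib=(372,214)).items(): print(n,pt(d,a,b))
E
```

```text
wide ((590.5875244140625, -267.283935546875), (110.4722900390625, 124.97769927978516), 84.26472473144531) [ 349  177   47   52 2021] 0.06604629795712803 0.09063057942916306
nar ((567.8732299804688, 158.94070434570312), (124.15867614746094, 70.41958618164062), 5.456550598144531) [ 190  185   30   50 1282] 0.06602208081393515 0.08899761543264594
jar [ 0.57903792 -0.17698993  0.06067583]
dish [ 0.69030143 -0.29135651  0.03897906]
bottle [ 0.44569921 -0.01952787  0.08613696]
inst [ 0.53813971 -0.49026155  0.11621843]
inst2 [ 0.44222394 -0.490762    0.03532225]
rib [ 0.38384858 -0.03915906  1.0370276 ]
```

View pics/w1.png

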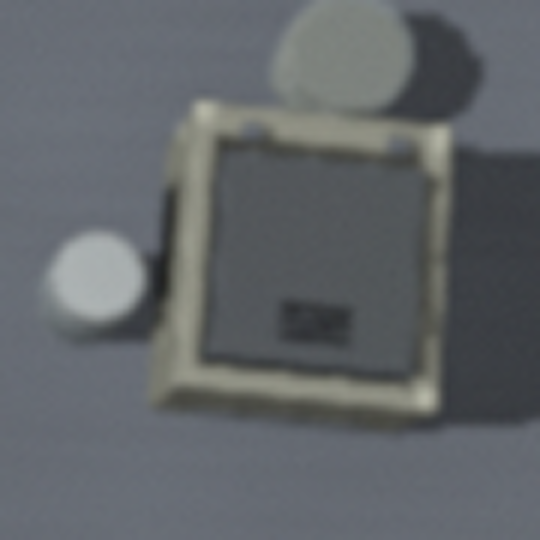

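View pics/w2.png

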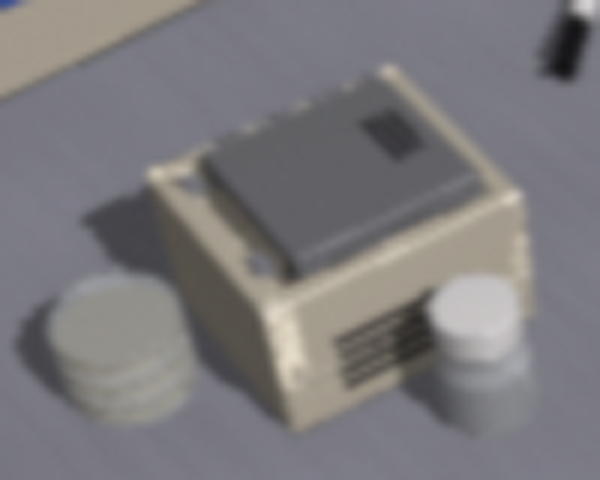

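```bash
python3 - <<'E'
import numpy as np,cv2
from h import *
from scipy.spatial.transform import Rotation as Ro
from rig import manip
d=dict(np.load('top.npz'));s=dict(np.load('scene.npz'))
im=d['pixels'].astype(int)
for nm,D,(u0,u1,v0,v1) in (('top',d,(362,382,205,220)),('scene',s,(196,216,155,172))):
    g=D['pixels'].mean(2)[v0:v1,u0:u1]
    w=np.clip(np.percentile(g,60)-15-g,0,None) ; vv,uu=np.mgrid[v0:v1,u0:u1]
    u,v=(w*uu).sum()/w.sum(),(w*vv).sum()/w.sum(); print(nm,u,v,ray(D,u,v,.084), pt(D,u,v))
# hatch mask by height
v,u=np.mgrid[0:420,0:560]
for nm,D,lim in (('top',d,(345,400,172,236)),('scene',s,(160,235,145,210))):
    K=D['intrinsics'];z=D['range_z']
    P=(np.stack([(u-K[0,2])/K[0,0]*z,(v-K[1,2])/K[1,1]*z,z],-1)-D['t'])@D['R']
    m=np.zeros(z.shape,bool);m[lim[2]:lim[3],lim[0]:lim[1]]=1
    m&=(P[...,2]>.0795)&(P[...,2]<.095)
    q=P[m];print(nm,cv2.minAreaRect(q[:,:2].astype(np.float32)*1000),np.median(q[:,2]))
    h=(P[...,1]<-.45)&(P[...,0]>.3)&(P[...,2]>.05)&(P[...,0]<.8)&(P[...,1]>-.8); print('inst',P[h].min(0),P[h].max(0))
st=manip.get_state();w=st['ee_rot'];R=Ro.from_quat(w,scalar_first=True).as_matrix();print(R)
E
```

```text
top 372.20465116279064 213.4060822898032 [ 0.55863215 -0.26378758  0.084     ] [ 0.55795407 -0.26291612  0.08769735]
scene 204.93261173184356 161.88407821229052 [ 0.56068424 -0.26428017  0.084     ] [ 0.56080024 -0.26407303  0.08419789]
top ((591.7714233398438, -266.9740905761719), (86.55255126953125, 102.9046630859375), 84.77042388916016) 0.08393359699247915
inst [ 0.41927653 -0.70600331  0.05007222] [ 0.67967732 -0.47057691  0.16498845]
scene ((594.9182739257812, -267.674072265625), (89.91536712646484, 102.95295715332031), 83.67202758789062) 0.08311244586214912
inst [ 0.42195173 -0.7126756   0.05004589] [ 0.68328203 -0.46958351  0.16179462]
[[ 3.84586064e-01 -4.57674145e-04  9.23089026e-01]
 [-9.23087580e-01  1.64751490e-03  3.84586279e-01]
 [-1.69681812e-03 -9.99998538e-01  2.11137953e-04]]
```

>>> arm_command(
  commands=[
    [0,[2.8,2.2,0],-0.04],
    [0,[2.8,2.2,0],-0.04],
    [0,[2.8,2.2,0],-0.04],
    [0,[2.8,2.2,0],-0.04],
    [0,[2.8,2.2,0],-0.04],
    [0,[2.8,2.2,0],-0.05],
    [0,[2.8,2.2,0],-0.05],
    [0,[2.8,2.2,0],-0.05],
    [0,[2.8,2.2,0],-0.05],
    [0,[2.8,2.2,0],-0.05],
    [0,[2.8,2.3,0],-0.04],
    [0,[3.0,2.3,0],0],
  ],
  grip_force=40,
)

```text
clock: 1.3
position: [0.5598, -0.2636, 0.2478]
ee_rot: [0.475, -0.476, 0.524, -0.523]
contact_force: [0.2, -1.2, 0.5]
width: -0.0003
```

>>> arm_command(
  commands=[
    [0,[0,0,-4],0],
    [0,[0,0,-4],0],
    [0,[0,0,-3],0],
    [0,[0,0,0],0],
    [0,[0,0,0],0],
  ],
)

```text
clock: 1.8
position: [0.5592, -0.2648, 0.1383]
ee_rot: [0.476, -0.476, 0.524, -0.523]
contact_force: [-0.1, 0.1, 0.6]
width: 0.0002
```

```bash
python3 - <<'E'
from rig import manip
import cv2,numpy as np
from scipy.spatial.transform import Rotation as Ro
for n in("top","scene","wrist"):
    d=manip.get_image(n); np.savez(f'{n}1.npz',**d)
T=cv2.resize(np.load('top1.npz')['pixels'][150:250,310:420,::-1],(440,400),interpolation=2)
S=cv2.resize(np.load('scene1.npz')['pixels'][100:220,130:240,::-1],(360,400),interpolation=2)
cv2.imwrite('pics/a1.png',np.hstack([T,S]))
cv2.imwrite('pics/wr1.png',np.load('wrist1.npz')['pixels'][:,:,::-1])
s=manip.get_state();print(s['clock'],s['position'],s['contact_force'],s['width'],Ro.from_quat(s['ee_rot'],scalar_first=True).as_matrix().round(3))
E
```

```text
1.95 [ 0.56040971 -0.2656986   0.14058465] [0.0824269  0.39341694 0.1871449 ] -7.696861565295125e-05 [[-0.095  0.004  0.995]
 [-0.995 -0.002 -0.095]
 [ 0.002 -1.     0.004]]
```

View pics/a1.png

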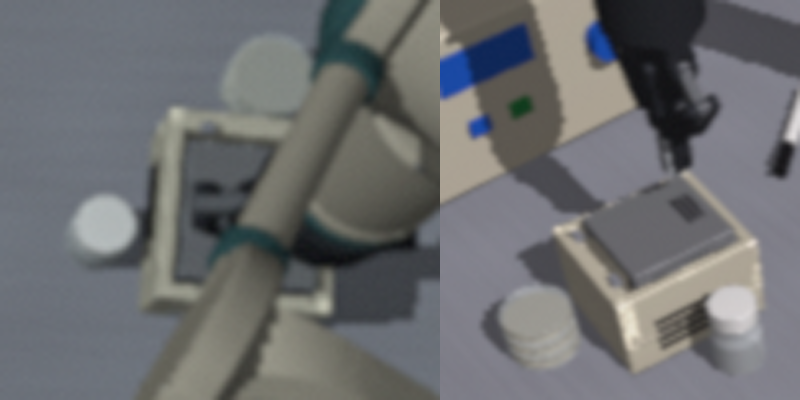

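View pics/wr1.png

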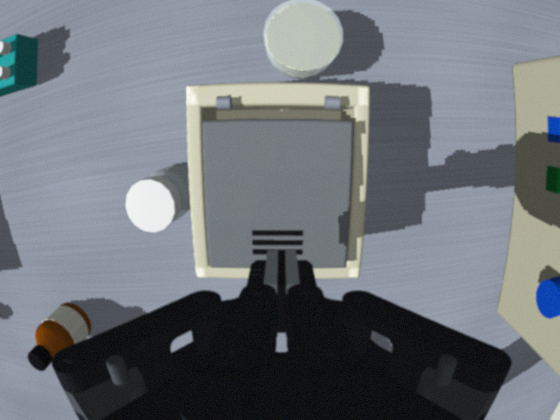

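The wrist view shows the shut fingertips at (283,252) centred on the ribs at (278,242), with the jaw axis aligned to the module. I'll come down close, then press in small steps.

>>> arm_command(
  commands=[
    [0,[0,0,-1.7],0],
    [0,[0,0,-1.5],0],
    [0,[0,0,0],0],
    [0,[0,0,0],0],
  ],
)

```text
clock: 2.35
position: [0.5598, -0.2653, 0.1077]
ee_rot: [-0.476, 0.475, -0.523, 0.524]
contact_force: [0.4, -0.6, 0.0]
width: -0.0001
```

>>> arm_command(
  commands=[
    [0,[0,0,-0.3],0],
    [0,[0,0,-0.3],0],
    [0,[0,0,-0.2],0],
    [0,[0,0,0],0],
    [0,[0,0,0],0],
  ],
)

```text
clock: 2.85
position: [0.5596, -0.2652, 0.0988]
ee_rot: [-0.476, 0.476, -0.523, 0.524]
contact_force: [0.7, -0.9, 2.1]
width: -0.0003
```

```bash
python3 - <<'E'
from rig import manip
import cv2,numpy as np
d=manip.get_image("scene")
cv2.imwrite('pics/b1.png',cv2.resize(d['pixels'][100:220,130:240,::-1],(550,600),interpolation=2))
s=manip.get_state();print(s['clock'],s['position'],s['contact_force'])
E
```

```text
2.9 [ 0.5596405  -0.2651833   0.09871796] [ 1.02843652 -0.78374692  2.01628104]
```

View pics/b1.png

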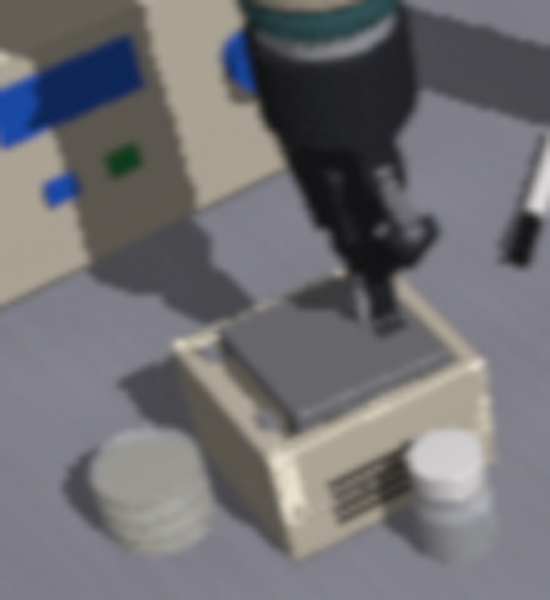

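The scene view shows the fingertip on the ribs at about (385,320). The force is 2 N, matching the spring, so I'll carry on to the stop.

>>> arm_command(
  commands=[
    [0,[0,0,-0.2],0],
    [0,[0,0,-0.2],0],
    [0,[0,0,-0.1],0],
    [0,[0,0,0],0],
    [0,[0,0,0],0],
  ],
)

```text
clock: 3.4
position: [0.5595, -0.2652, 0.0948]
ee_rot: [-0.476, 0.476, -0.523, 0.524]
contact_force: [-2.2, -0.5, 10.0]
width: -0.0002
```

10 N at the tip height of 0.0778 m (6.2 mm down) means it is at the stop. Now lift fast and retreat up and towards the robot.

>>> arm_command(
  commands=[
    [0,[-0.3,0,3],0],
    [0,[-1,0.1,4.7],0],
    [0,[-3,0.3,3.8],0],
    [0,[-3.5,0.3,3.3],0],
    [0,[-3.5,0.3,3],0],
    [0,[-4,0.3,1],0],
    [0,[0,0,0],0],
    [0,[0,0,0],0],
    [0,[0,0,0],0],
    [0,[0,0,0],0],
    [0,[0,0,0],0],
    [0,[0,0,0],0],
  ],
)

```text
clock: 4.6
position: [0.4066, -0.2517, 0.2806]
ee_rot: [0.476, -0.476, 0.524, -0.523]
contact_force: [0.5, -0.6, 0.6]
width: 0.0002
```

>>> arm_command(
  commands=[
    [0,[0,0,0],0],
    [0,[0,0,0],0],
    [0,[0,0,0],0],
    [0,[0,0,0],0],
    [0,[0,0,0],0],
    [0,[0,0,0],0],
    [0,[0,0,0],0],
    [0,[0,0,0],0],
    [0,[0,0,0],0],
    [0,[0,0,0],0],
    [0,[0,0,0],0],
    [0,[0,0,0],0],
  ],
)

```text
clock: 5.8
position: [0.4062, -0.2518, 0.2813]
ee_rot: [-0.476, 0.476, -0.523, 0.523]
contact_force: [0.4, -0.1, 0.6]
width: 0.0002
```

```bash
python3 - <<'E'
from rig import manip
import cv2,numpy as np
from h import *
d=manip.get_image("scene");np.savez('scene2.npz',**d)
cv2.imwrite('pics/c1.png',d['pixels'][:,:,::-1])
cv2.imwrite('pics/c2.png',cv2.resize(d['pixels'][100:220,130:240,::-1],(550,600),interpolation=2))
s=manip.get_state();print(s['clock'],s['position'],s['contact_force'])
E
```

```text
5.85 [ 0.40615871 -0.25178539  0.28132298] [0.32030744 1.02715267 0.17385602]
```

View pics/c1.png

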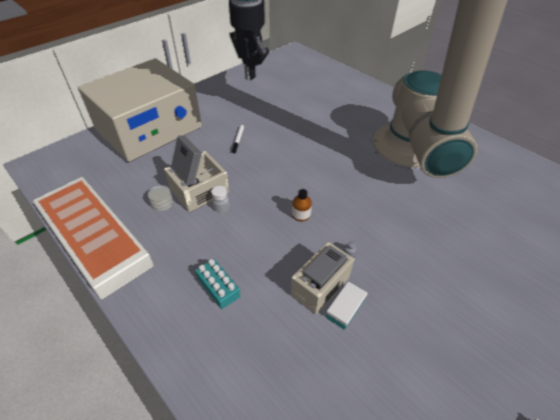

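View pics/c2.png

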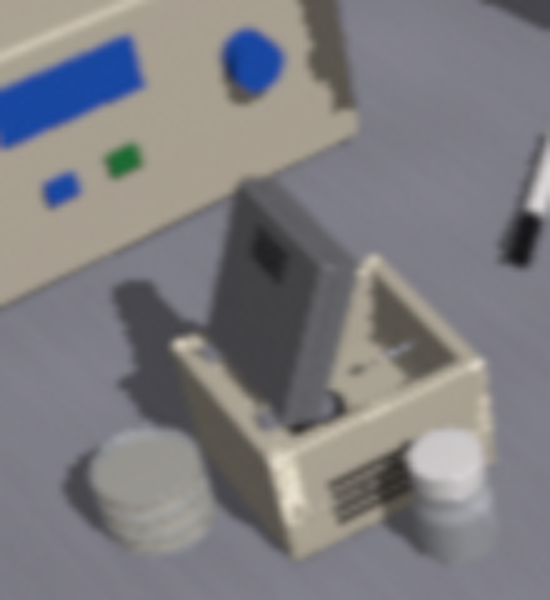

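The hatch stands open in the scene view at (185,160), with the arm clear and everything else where it was. I'll wait another 2 s and check that it stays there.

>>> arm_command(
  commands=[
    [0,[0,0,0],0],
    [0,[0,0,0],0],
    [0,[0,0,0],0],
    [0,[0,0,0],0],
    [0,[0,0,0],0],
    [0,[0,0,0],0],
    [0,[0,0,0],0],
    [0,[0,0,0],0],
    [0,[0,0,0],0],
    [0,[0,0,0],0],
    [0,[0,0,0],0],
    [0,[0,0,0],0],
  ],
)

```text
clock: 7.05
position: [0.4062, -0.2518, 0.2813]
ee_rot: [-0.476, 0.476, -0.523, 0.523]
contact_force: [0.1, -0.2, 0.2]
width: -0.0001
```

>>> arm_command(
  commands=[
    [0,[0,0,0],0],
    [0,[0,0,0],0],
    [0,[0,0,0],0],
    [0,[0,0,0],0],
    [0,[0,0,0],0],
    [0,[0,0,0],0],
    [0,[0,0,0],0],
    [0,[0,0,0],0],
    [0,[0,0,0],0],
    [0,[0,0,0],0],
    [0,[0,0,0],0],
    [0,[0,0,0],0],
  ],
)

```text
clock: 8.25
position: [0.4061, -0.2518, 0.2813]
ee_rot: [-0.476, 0.476, -0.523, 0.523]
contact_force: [0.7, 0.8, 0.0]
width: -0.0
```

```bash
python3 - <<'E'
from rig import manip
import cv2,numpy as np
def top(D):
    v,u=np.mgrid[0:420,0:560];K=D['intrinsics'];z=D['range_z']
    P=(np.stack([(u-K[0,2])/K[0,0]*z,(v-K[1,2])/K[1,1]*z,z],-1)-D['t'])@D['R']
    m=np.abs(P[...,0]-.6)<.08; m&=(np.abs(P[...,1]+.267)<.06)&(P[...,2]>.1)&(P[...,2]<.2)&(z>0)
    return P[m][:,2].max(),m.sum()
a=dict(np.load('scene2.npz'));b=manip.get_image('scene')
c0=np.load('scene.npz')['pixels']
print(top(a),top(b))
def diff(p,q):
    m=(np.abs(p.astype(int)-q).max(2)>40).astype(np.uint8);n,l,s,c=cv2.connectedComponentsWithStats(m);return [x.tolist() for x in s[1:] if x[4]>6]
print('vs prev',diff(a['pixels'],b['pixels']));print('vs start',diff(c0,b['pixels']))
print(manip.get_state()['clock'])
E
```

```text
(np.float64(0.16535122304610103), np.int64(806)) (np.float64(0.16346245413062585), np.int64(801))
vs prev []
vs start [[212, 0, 57, 80, 1980], [232, 0, 18, 9, 98], [248, 0, 3, 3, 7], [252, 0, 8, 6, 39], [375, 0, 3, 22, 41], [390, 0, 25, 38, 597], [443, 0, 29, 80, 608], [464, 0, 43, 121, 710], [122, 29, 79, 93, 1652], [377, 29, 3, 12, 17], [389, 28, 85, 148, 4587], [377, 42, 17, 81, 546], [208, 72, 122, 64, 816], [206, 95, 161, 83, 1485], [333, 126, 15, 11, 88], [371, 130, 45, 37, 1045], [463, 134, 10, 6, 22], [153, 139, 41, 34, 485], [196, 153, 15, 28, 198], [370, 165, 46, 18, 515]]
8.3
```

The free edge stands at about 164 mm (165 expected fully open) and hasn't changed over 2.4 s. The only differences from the start are the arm, its shadows and the wide hatch.

```bash
python3 -c "
from rig import manip
print(manip.sign_off())"
```

```text
the job is handed in; nothing more can be done
None
```

The wide hatch is open. I pressed its ribs once with the shut fingers, down to the stop (10 N, about 6 mm), then lifted away fast towards the robot. The hatch popped up by itself, and I handed the job in at about 8.3 s; the sign-off gives no verdict.

My last checks all agreed:
- **Wide hatch:** its free edge stood at about 164 mm, where 165 mm is fully open. It did not change over the last 2.4 s, with the fingers well clear.
- **Narrow hatch and other items:** comparing camera images with the start showed changes only at the arm, its shadows and the wide hatch. I judged this from the pictures and did not measure each item's position.

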